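Load the firing rack in reverse order

ROBOT

A 6-joint arm with a two-finger parallel gripper is mounted at the origin on the work surface. World frame = base frame: x ahead of the robot, y to its left, z up, the work surface at z = 0. Lengths are in m, angles in rad, forces in N, time in s.
With the tool pointing down it reaches from about 0.325 to 0.9 m from the base axis. Payload 6.1 kg.
Tool frame: the origin (TCP) lies at the very end of the fingers, on their centre line; the grasp point (between the pads) lies r.pinch_z behind it (r.pinch_z is the distance from the TCP to the grasp point, in m); z points along the fingers, x is the direction in which the jaws open and shut, and the axes are right-handed (so a half turn about z gives the same grasp; the last joint's range is limited). The gripper opens to 87 mm and grips with 3 to 60 N. Pads are 19 mm wide; open, the fingers measure 117 mm over their backs; the gripper's body (75 mm by 190 mm) begins 51 mm behind the grasp point.
Start: joints at [-1.416, 0.22, 1.526, -0, 1.395, -0.126], TCP at [0.173, -0.601, 0.223] pointing down, gripper open.
Joint ranges: [-2.98, 2.98], [-0.91, 2.08], [0.09, 2.57], [-1.24, 4.39], [0.2, 2.65], [-2.68, 2.68]. Speed limits (rad/s): [2.57, 2.57, 3.01, 3.14, 3.14, 3.14].

INTERFACE

Orientations are given as a rotation vector (axis times angle).
In Python, from bench import r, viewer, spotter gives the robot as it stands. The module is installed in compiled form; this text tells all that it offers.
- The arm moves only by the tool play_rows, never from a script. Its argument "rows" is a list that holds one entry, the list of rows, each a list of 6 numbers: the shift along the world's x, y, z in mm, then the turn, a rotation vector about the world's x, y, z in rad. In form: [[[dx, dy, dz, ax, ay, az], ...]]. A call has 1 to 12 rows; each row is the pose to reach, as a shift and turn from the pose commanded when the call began; what a row does not reach only later rows make up. A row lasts 1/12 s, in which the tool goes at most 41.7 mm and 7.16 degrees, less where a joint would pass 70% of its speed; a pose out of reach is approached as far as the arm can. A call with a gripper value outside its range is refused whole. "hand" is the gripper command: -1 is shut, 1 is fully open, values between are in proportion, set as the call begins (left out, the last holds). The fingers move at their own pace and stop on an object; the grip force is fixed at half the most. Time passes only in rows, so rows that repeat a pose let the fingers close. It gives the time, the measured TCP pose, the force and the opening at its end, in the units of the state.
- r.get_state(): the state, without advancing time (a new reading comes with each control period).
- viewer.grab_frame(name): name is "scene" or "top" or "wrist"; returns the picture (420x560x3 uint8, red, green, blue); there is no depth.
- viewer.calibration(name): a dict with "fovy" (degrees; the focal length in pixels is half the picture's height over the tangent of half this angle, whatever the lens; pixels are square), "cx", "cy" (the principal point, pixels), "pose" (4x4, takes a point from camera to world coordinates); the wrist camera has in their place "T_tool_cam" (4x4, takes a point from camera to tool coordinates, whose origin is the TCP and whose axes are the tool frame's). Camera axes: x right, y down, z forward; pixel columns grow to the right and rows downward; lengths in m; the calibration is good to about 2 mm. A picture is of the moment at which its call begins: read the wrist's pose just before it. calibration takes no time and is no camera call.
- r.job_done(): hands the job in, once; it reports no verdict.
Trained networks look in the newest picture that a camera, given by its name, has taken for a name from the list of things; names that differ only in an ending like _2 or _b are one class to them, and where a whole thing is asked for, a point or a joint stands for the part that bears it (a point fixed in the world has none). Each returns a list of dicts, best first, with "score" (0 to 1); they miss things now and then, are a little off and sometimes report something else, mostly with a low value. They report only what shows in the picture. A call takes as long as a camera call. They do not tell look-alikes from the thing itself.
- spotter.look_for(name, camera): "xyz" ([x, y, z] in m, in world coordinates, good to about 4 mm: the middle of the surface that is visible of it).
The state is a dict: "clock": time; "joints": joint angles; "dq": joint speeds; "joint_efforts": joint torques, N m; "tool_pos": TCP position; "eef_rot": TCP orientation; "ft_force": force on the tool from outside, world axes, zero at the start; "torque": the same for the moment, N m; "finger_gap": finger opening in m.
Only numpy, scipy, OpenCV 4.12 (cv2) and the standard library are available. Lean on these libraries where they do the work, as an engineer would, in place of code of your own. Each camera call takes 0.05 s, during which the arm holds its last target. There are 200 camera calls.

TASK

Four copper vase blanks stand in a row on the wooden carrying board. The steel firing rack gets turned end for end on its way into the kiln, so move all four onto it in reverse order: the blank at the left end of the board goes to the right end of the rack, the second from the left to the second from the right, and so on. Stand each upright near the middle of its own white seat, never let a blank fall over, and let go of them all.

Things in the scene. Friction and masses are not known exactly. Their poses are not given: they have to be found in the camera images.
- vase_a: Bare copper vase blank, round, 110 to 220 g: long-necked bottle, 112 tall, belly 56 across at height 32, straight neck 22 across from height 64 to 104 (grip about 85). Sizes and heights in mm, heights from its foot. Origin at the centre of its foot, z up; foot 36 to 40 mm across. It starts on its cork pad on the wooden board.
- vase_b: Bare copper vase blank, round, 110 to 220 g: plain straight cylinder, 102 tall, 40 across from the foot to height 96 with a slightly wider (44) lip (grip about 75). Sizes and heights in mm, heights from its foot. Origin at the centre of its foot, z up; foot 36 to 40 mm across. It starts on its cork pad on the wooden board.
- vase_c: Bare copper vase blank, round, 110 to 220 g: double gourd, 112 tall, lower bulb 50 across at height 26, waist 26 across at height 52, upper bulb with a straight band 36 across from height 64 to 86 (grip about 76), thin 16 mm spout on top. Sizes and heights in mm, heights from its foot. Origin at the centre of its foot, z up; foot 36 to 40 mm across. It starts on its cork pad on the wooden board.
- vase_d: Bare copper vase blank, round, 110 to 220 g: high-shouldered jar, 100 tall, foot 36 across, widening to a straight band 50 across from height 50 to 80 (grip about 67), short neck 30 across with a 36 mm lip. Sizes and heights in mm, heights from its foot. Origin at the centre of its foot, z up; foot 36 to 40 mm across. It starts on its cork pad on the wooden board.
- pad_a: Fixed round cork pad, 66 mm across, 4 mm thick, on the wooden board, under vase_a at the start; it stays in place all along and so marks that blank's place in the row. Origin at the centre of its underside (its top is 4 mm higher). Which of the four places on the board it takes changes from start to start.
- pad_b: Fixed round cork pad, 66 mm across, 4 mm thick, on the wooden board, under vase_b at the start; it stays in place all along and so marks that blank's place in the row. Origin at the centre of its underside (its top is 4 mm higher). Which of the four places on the board it takes changes from start to start.
- pad_c: Fixed round cork pad, 66 mm across, 4 mm thick, on the wooden board, under vase_c at the start; it stays in place all along and so marks that blank's place in the row. Origin at the centre of its underside (its top is 4 mm higher). Which of the four places on the board it takes changes from start to start.
- pad_d: Fixed round cork pad, 66 mm across, 4 mm thick, on the wooden board, under vase_d at the start; it stays in place all along and so marks that blank's place in the row. Origin at the centre of its underside (its top is 4 mm higher). Which of the four places on the board it takes changes from start to start.
- board: Wooden carrying board, fixed, 74 mm deep (its x) by 340 mm long (its y), top 20 mm above the table, low end bars up to 36 mm. Origin at the centre of its underside, z up; its y axis runs along the row, towards the left as seen from the robot. The cork pads stand at y = -120, -40, 40 and 120 mm, x = 0.
- rack: Steel firing rack, fixed, 74 mm deep (x) by 340 mm long (y), wire end loops up to 49 mm. Origin: centre of its underside, on the table; y runs along the row, to the robot's left. Four fixed white ceramic seats, 66 mm across, flat tops 34 mm above the table, centres at y = -120, -40, 40, 120 mm, x = 0; empty at the start. Roughly parallel to the board, in front of or behind it.
Things that resemble listed ones, but are neither listed nor needed, are in the scene too. What is shaped like the vase_a but purple, turquoise or yellow is not meant.

How it is judged:
By the outcome, as a careful person would: the job done as asked, in the order asked, and still so for the second after the job is handed in, with the robot touching nothing.
It also fails if it takes over 115 s, if anything falls off the work surface, if the arm or the gripper's body presses on something with over 40 N, if the wrist force passes 120 N, or if a joint passes its speed limit or range.

## Working session

There is one attempt and no reset: what is moved stays moved. The work goes in short steps, Python scripts to look and compute and a tool call to move; the robot and the scene stay as the last step left them, time stands still between calls to the robot, and variables do not carry over. Pictures are saved under pics/ and viewed, about 12 in all and at most 16, crops included, and the job is handed in when it is done.

Besides the shell and the picture viewer there is one more tool, called after "Emit:" as name(argument=value, ...), one argument or row to a line, values as JSON. play_rows: Moves the arm, as the interface text tells. Its arguments: {"type":"object","properties":{"rows":{"type":"array","items":{"type":"array","items":{"type":"array","items":{"type":"number"}}}},"hand":{"type":"number"}},"required":["rows"]}

```bash
mkdir -p pics; python3 - <<'E'
from bench import r, viewer, spotter
import cv2, numpy as np
print(r.get_state(), r.pinch_z)
for c in ["top","scene"]:
    im=viewer.grab_frame(c); cv2.imwrite(f"pics/{c}0.png",im[:,:,::-1])
    k=viewer.calibration(c); print(c,k)
    P=np.linalg.inv(np.array(k["pose"])); f=210/np.tan(np.radians(k["fovy"]/2))
    for n in ["vase_a","vase_b","vase_c","vase_d","pad_a","board","rack"]:
        for d in spotter.look_for(n,c)[:5]:
            p=P@np.r_[d["xyz"],1]; print(n,round(d["score"],2),np.round(d["xyz"],3),np.round([k["cx"]+f*p[0]/p[2],k["cy"]+f*p[1]/p[2]]))
E
```

```text
{'clock': 0.0, 'joints': array([-1.41612917e+00,  2.21236684e-01,  1.52760150e+00, -1.78313473e-05,
        1.39465363e+00, -1.26063636e-01]), 'dq': array([-0.00036152,  0.00071913, -0.00112554, -0.00278812,  0.00100636,
       -0.00050623]), 'joint_efforts': array([ 1.73470045e-03, -4.94610858e+01, -3.87379825e+01,  6.97104377e-02,
        5.69957017e-02, -1.53055653e-04]), 'tool_pos': array([ 0.17307994, -0.59992946,  0.22143577]), 'eef_rot': array([-2.50933886e+00,  1.88801028e+00,  2.15770880e-03]), 'ft_force': array([-0.3764107 ,  0.34117718,  0.05609766]), 'torque': array([-0.02586884,  0.00717855, -0.00827644]), 'finger_gap': 0.08726360580038171} 0.0187
top {'fovy': 43.012544367888204, 'cx': 278.40821964659415, 'cy': 206.8692151718953, 'pose': array([[ 0.05065187, -0.97312429,  0.22464085,  0.43304804],
       [-0.99871536, -0.04967417,  0.01000557,  0.00144686],
       [ 0.00142218, -0.22485907, -0.97439026,  0.81485868],
       [ 0.        ,  0.        ,  0.        ,  1.        ]])}
vase_a 0.96 [ 0.66  -0.041  0.104] [316. 164.]
vase_a 0.92 [0.656 0.04  0.13 ] [258. 159.]
va
[... 1918 characters left out ...]
666 0.125 0.078] [313. 258.]
vase_c 0.84 [0.71  0.243 0.057] [378. 336.]
vase_c 0.79 [ 0.677 -0.032  0.072] [216. 218.]
vase_c 0.78 [ 0.685 -0.111  0.1  ] [169. 187.]
vase_d 0.98 [0.676 0.047 0.1  ] [260. 228.]
vase_d 0.93 [0.666 0.125 0.078] [313. 258.]
vase_d 0.84 [0.71  0.243 0.057] [378. 336.]
vase_d 0.79 [ 0.677 -0.032  0.072] [216. 218.]
vase_d 0.78 [ 0.685 -0.111  0.1  ] [169. 187.]
pad_a 0.93 [0.677 0.045 0.026] [260. 261.]
pad_a 0.75 [ 0.686 -0.106  0.022] [179. 225.]
pad_a 0.65 [ 0.685 -0.024  0.025] [220. 245.]
pad_a 0.57 [0.675 0.13  0.025] [311. 288.]
board 0.69 [0.695 0.048 0.018] [255. 273.]
board 0.3 [0.679 0.048 0.101] [260. 229.]
rack 0.59 [ 0.476 -0.048  0.036] [282. 159.]
```

View pics/top0.png

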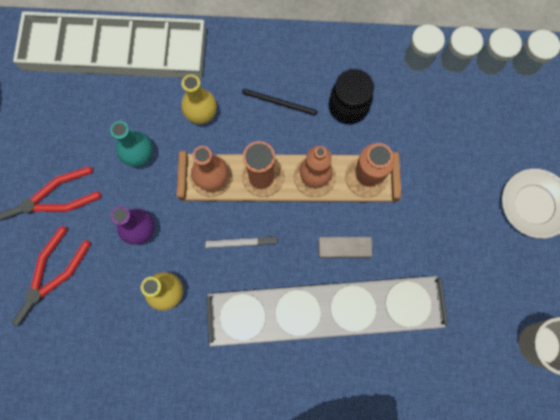

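View pics/scene0.png

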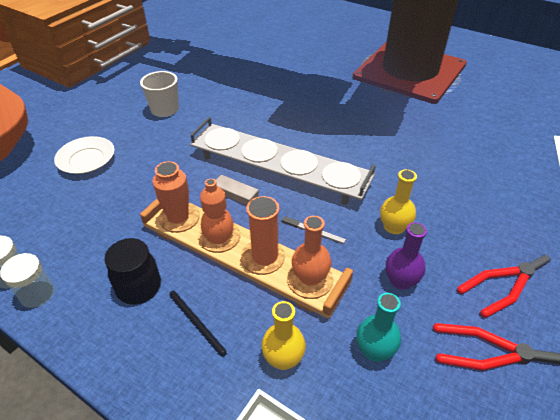

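The top view shows the board at rows 150-200, with copper blanks from left to right: a (203,155), b (259,155), c (319,153), d (379,155). The rack's four white seats are at (243,317), (298,312), (353,308) and (408,305). The vase_a lookalikes are yellow (199,102), turquoise (133,148), purple (135,225) and yellow (163,290). Only the copper bottle on the board, at (207,170), fits vase_a. I'll confirm that in an enlarged crop and measure from it.

```bash
cat > h.py <<'E'
import cv2, numpy as np
from bench import r, viewer, spotter
def ray(c,u,v,z):
    k=viewer.calibration(c); T=np.array(k["pose"]); f=210/np.tan(np.radians(k["fovy"]/2))
    d=T[:3,:3]@[(u-k["cx"])/f,(v-k["cy"])/f,1]; o=T[:3,3]
    return (o+d*(z-o[2])/d[2])
def seats(c,roi,z=.034):
    im=cv2.imread(f"pics/{c}.png"); h=cv2.cvtColor(im,cv2.COLOR_BGR2HSV); print
    return im,h
E
python3 - <<'E'
from h import *
im=cv2.imread("pics/top0.png")
a=cv2.resize(im[135:210,172:408],None,fx=3.3,fy=3.3,interpolation=cv2.INTER_CUBIC)
sc=cv2.imread("pics/scene0.png")
b=cv2.resize(sc[150:305,135:355],None,fx=2.2,fy=2.2,interpolation=cv2.INTER_CUBIC)
o=np.zeros((a.shape[0]+b.shape[0],800,3),np.uint8); o[:a.shape[0],:a.shape[1]]=a; o[a.shape[0]:,:b.shape[1]]=b
cv2.imwrite("pics/crop1.png",o)
for c,I,roi in(("top0",im,(200,275,450,350)),("scene0",sc,(190,110,380,200))):
    x0,y0,x1,y1=roi; g=I[y0:y1,x0:x1]; 
    for t in (205,215,225):
        n,l,s,ct=cv2.connectedComponentsWithStats((g.min(2)>t).astype(np.uint8))
        for i in range(1,n):
            if s[i][4]>150:
                u,v=ct[i]+[x0,y0]; print(c,t,s[i][2:],np.round([u,v],1),np.round(ray(c[:-1],u,v,.034),4))
E
```

```text
top0 205 [  43   43 1416] [352.7 308.9] [ 0.4678 -0.1051  0.034 ]
top0 205 [  44   45 1499] [297.5 313. ] [ 0.458  -0.0258  0.034 ]
top0 205 [ 37  32 660] [403.2 310.7] [ 0.4691 -0.1777  0.034 ]
top0 205 [  45   46 1553] [242.1 317.3] [0.4479 0.0533 0.034 ]
scene0 205 [ 176   73 4202] [283.8 158.2] [ 0.4691 -0.0486  0.034 ]
scene0 215 [ 176   72 4099] [283.8 158.2] [ 0.4691 -0.0488  0.034 ]
scene0 225 [  76   37 1328] [240.1 142.9] [ 0.4758 -0.1411  0.034 ]
scene0 225 [  88   39 1764] [321.2 168.7] [0.4577 0.0215 0.034 ]
```

View pics/crop1.png

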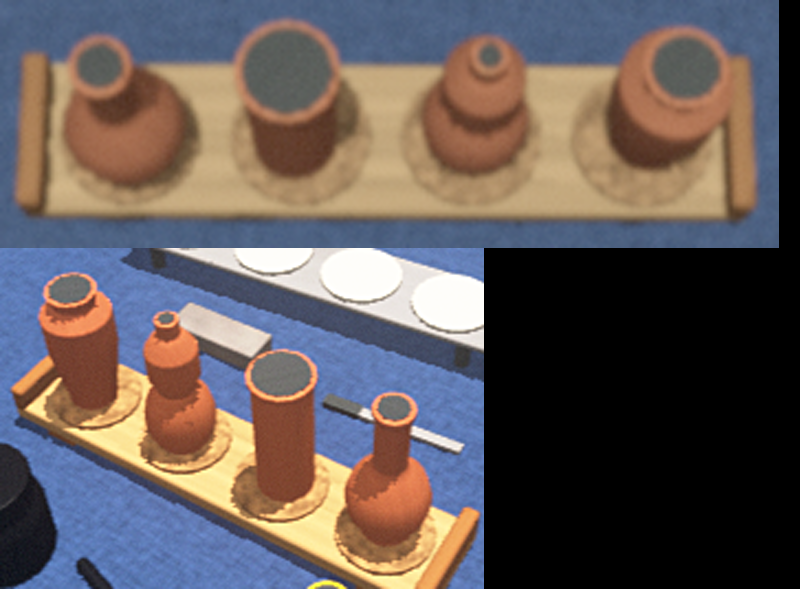

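The crop confirms four copper blanks, left to right (+y to -y): a bottle, b cylinder, c gourd, d jar. Rim centres in the crop are: top view a(100,67), b(288,72), c(490,57), d(687,68); scene view a(395,408), b(281,375), c(166,319), d(71,290).

```bash
python3 - <<'E'
from h import *
T=dict(a=(100,67),b=(288,72),c=(490,57),d=(687,68)); S=dict(a=(395,408),b=(281,375),c=(166,319),d=(71,290))
H=dict(a=.136,b=.126,c=.136,d=.124)
for k in T:
    u,v=T[k];s=S[k]
    print(k,np.round(ray("top",u/3.3+171.7,v/3.3+134.7,H[k]),4),np.round(ray("scene",s[0]/2.2+134.8,(s[1]-248)/2.2+149.8,H[k]),4))
# board end-corner (top face) estimate
P=[(48,62),(728,60),(728,216),(48,216)]
for u,v in P: print(np.round(ray("top",u/3.3+171.7,v/3.3+134.7,.020),4))
im=cv2.imread("pics/top0.png")[275:350,200:450]
g=cv2.GaussianBlur(im.min(2),(0,0),1)
e=[]
for t in (190,195,200):
    m=cv2.morphologyEx((g>t).astype(np.uint8),cv2.MORPH_OPEN,cv2.getStructuringElement(2,(9,9)))
    cs,_=cv2.findContours(m,0,1)
    print(t,[(np.round(ray("top",x[0][0]+200,x[0][1]+275,.034)[:2],4),np.round(x[1])) for x in (cv2.fitEllipse(c) for c in cs if len(c)>30)])
a=np.array([.4479,.0533]);c=np.array([.4678,-.1051]);d=(a-c)/np.linalg.norm(a-c);b=np.array([.458,-.0258])
o=(a+b+c)/3-d*.04
print("dir",d,np.degrees(np.arctan2(-d[0],d[1])),[np.round(o+d*y,4) for y in(-.12,-.04,.04,.12)])
E
```

```text
a [0.6554 0.114  0.136 ] [0.6576 0.1187 0.136 ]
b [0.6605 0.0384 0.126 ] [0.6636 0.0435 0.126 ]
c [ 0.6678 -0.0436  0.136 ] [ 0.6706 -0.0386  0.136 ]
d [ 0.6713 -0.1258  0.124 ] [ 0.6735 -0.1191  0.124 ]
[0.6946 0.1581 0.02  ]
[ 0.7122 -0.1643  0.02  ]
[ 0.6358 -0.1645  0.02  ]
[0.6197 0.1514 0.02  ]
190 [(array([0.4448, 0.0547]), array([47., 53.])), (array([ 0.4579, -0.0255]), array([45., 46.])), (array([ 0.4685, -0.1056]), array([44., 45.])), (array([ 0.4788, -0.1852]), array([43., 45.]))]
195 [(array([0.4474, 0.0536]), array([45., 46.])), (array([ 0.4581, -0.0258]), array([44., 45.])), (array([ 0.4685, -0.1056]), array([43., 44.])), (array([ 0.4789, -0.1849]), array([41., 44.]))]
200 [(array([0.4477, 0.0533]), array([44., 45.])), (array([ 0.4581, -0.0258]), array([43., 43.])), (array([ 0.4683, -0.1055]), array([41., 43.])), (array([ 0.4788, -0.1847]), array([40., 42.]))]
dir [-0.12465146  0.99220059] 7.160628669395783 [array([ 0.4778, -0.1846]), array([ 0.4679, -0.1052]), array([ 0.4579, -0.0259]), array([0.4479, 0.0535])]
```

Emit:
play_rows(
  rows=[
    [[40,60,7,0,0,0.115],[60,90,7,0,0,0.23],[80,119,7,0,0,0.345],[100,149,7,0,0,0.46],[120,179,7,0,0,0.575],[140,209,7,0,0,0.69],[160,239,7,0,0,0.69],[180,268,7,0,0,0.69],[200,298,7,0,0,0.69],[220,328,7,0,0,0.69],[240,358,7,0,0,0.69],[240,358,7,0,0,0.69]],
  ],
  hand=1,
)

```text
clock: 1.8
tool_pos: [0.4159, -0.2377, 0.2299]
eef_rot: [-3.001, 0.92, -0.002]
ft_force: [-0.1, -1.1, -0.2]
finger_gap: 0.0871
```

Emit:
play_rows(
  rows=[
    [[20,30,0,0,0,0.115],[40,60,0,0,0,0.23],[60,90,0,0,0,0.345],[80,120,0,0,0,0.46],[100,150,0,0,0,0.575],[120,180,0,0,0,0.687],[140,210,0,0,0,0.687],[162,239,0,0,0,0.687],[182,268,0,0,0,0.687],[203,298,0,0,0,0.687],[223,328,0,0,0,0.687],[243,359,0,0,0,0.687]],
  ],
)

```text
clock: 2.8
tool_pos: [0.6571, 0.1175, 0.2295]
eef_rot: [3.138, 0.136, 0.0]
ft_force: [0.2, -1.1, 0.1]
finger_gap: 0.0866
```

```bash
python3 - <<'E'
from h import *
from scipy.spatial.transform import Rotation as R
s=r.get_state(); im=viewer.grab_frame("wrist"); k=viewer.calibration("wrist")
print(s["clock"],s["tool_pos"],s["eef_rot"],s["ft_force"],s["joints"])
M=np.eye(4);M[:3,:3]=R.from_rotvec(s["eef_rot"]).as_matrix();M[:3,3]=s["tool_pos"]
T=M@np.array(k["T_tool_cam"]); P=np.linalg.inv(T); f=210/np.tan(np.radians(k["fovy"]/2))
print(T[:3,3]); print("tool x",M[:3,0])
for n,c in(("a",(.6565,.1163,.136)),("b",(.662,.041,.126))):
    p=P@np.r_[c,1]; uv=(k["cx"]+f*p[0]/p[2],k["cy"]+f*p[1]/p[2]); print(n,uv,p[2],f)
    cv2.drawMarker(im,(int(uv[0]),int(uv[1])),(0,255,0))
cv2.imwrite("pics/w1.png",im[:,:,::-1]); np.save("Tw1",T)
E
```

```text
2.8 [0.657123   0.11750174 0.22946976] [3.13833616e+00 1.36277444e-01 1.86459157e-04] [ 0.21132884 -1.09541102  0.0846533 ] [ 5.90793815e-02  3.16916558e-01  1.39716285e+00 -3.04008091e-04
  1.42739925e+00 -2.76696055e-02]
[0.65014123 0.18605722 0.39313517]
tool x [9.96235895e-01 8.66835043e-02 1.05628998e-04]
a (np.float64(279.0625388178385), np.float64(206.40749856703303)) 0.2664943238687874 320.11285772049916
b (np.float64(277.87779454190843), np.float64(282.506809997269)) 0.29535373364842926 320.11285772049916
```

View pics/w1.png

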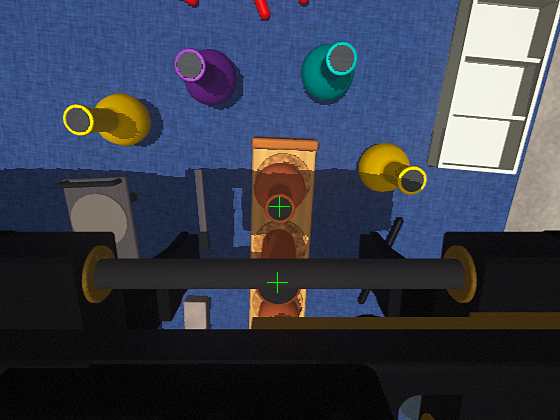

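The wrist view shows rim a at (280,206), right under the predicted marker (279,206), so I'll go down and grip.

Emit:
play_rows(
  rows=[
    [[0,0,-20,0,0,0],[0,0,-40,0,0,0],[0,0,-60,0,0,0],[0,0,-80,0,0,0],[0,0,-95,0,0,0],[0,0,-110,0,0,0],[0,0,-122,0,0,0],[0,0,-132,0,0,0],[0,0,-138,0,0,0],[0,0,-140,0,0,0],[0,0,-140,0,0,0]],
  ],
)

```text
clock: 3.77
tool_pos: [0.6562, 0.1164, 0.0893]
eef_rot: [-3.139, -0.136, 0.001]
ft_force: [0.2, -0.1, -0.0]
finger_gap: 0.0871
```

Emit:
play_rows(
  rows=[
    [[0,0,0,0,0,0],[0,0,0,0,0,0],[0,0,0,0,0,0],[0,0,0,0,0,0],[0,0,0,0,0,0],[0,0,0,0,0,0],[0,0,0,0,0,0],[0,0,0,0,0,0],[0,0,0,0,0,0],[0,0,0,0,0,0]],
  ],
  hand=-1,
)

```text
clock: 4.6
tool_pos: [0.6561, 0.1165, 0.0895]
eef_rot: [-3.139, -0.137, 0.0]
ft_force: [1.0, -0.6, -0.5]
finger_gap: 0.0281
```

Emit:
play_rows(
  rows=[
    [[0,0,0,0,0,0],[0,0,0,0,0,0],[0,0,0,0,0,0],[0,0,0,0,0,0],[0,0,5,0,0,0],[0,0,15,0,0,0],[0,0,35,0,0,0],[0,0,60,0,0,0],[0,0,90,0,0,0],[0,0,120,0,0,0],[0,0,140,0,0,0],[0,0,150,0,0,0]],
  ],
)

```text
clock: 5.6
tool_pos: [0.6579, 0.1166, 0.245]
eef_rot: [-3.138, -0.137, -0.011]
ft_force: [0.6, 0.2, -0.1]
finger_gap: 0.0237
```

Emit:
play_rows(
  rows=[
    [[-8,-12,0,0,0,0],[-22,-37,0,0,0,0],[-40,-68,0,0,0,0],[-60,-102,0,0,0,0],[-80,-136,0,0,0,0],[-100,-170,0,0,0,0.02],[-120,-204,0,0,0,0.04],[-139,-236,0,0,0,0.04],[-155,-263,0,0,0,0.04],[-167,-283,0,0,0,0.04],[-174,-295,0,0,0,0.04],[-176,-299,0,0,0,0.04]],
  ],
)

```text
clock: 6.6
tool_pos: [0.4787, -0.1843, 0.2392]
eef_rot: [3.135, 0.195, -0.002]
ft_force: [0.2, 0.0, -1.2]
finger_gap: 0.0237
```

```bash
cat > look.py <<'E'
from h import *; import sys
for c in ("scene","top"):
    im=viewer.grab_frame(c)
    if c in sys.argv[2:]: cv2.imwrite(f"pics/{c}_{sys.argv[1]}.png",im[:,:,::-1])
s=r.get_state(); print({k:np.round(s[k],4) for k in("clock","tool_pos","eef_rot","ft_force","finger_gap")})
E
python3 look.py 1 scene
```

```text
{'clock': np.float64(6.7), 'tool_pos': array([ 0.4798, -0.1828,  0.2393]), 'eef_rot': array([-3.1349e+00, -1.9670e-01,  6.0000e-04]), 'ft_force': array([ 1.0885, -0.1255, -0.7499]), 'finger_gap': np.float64(0.0232)}
```

View pics/scene_1.png

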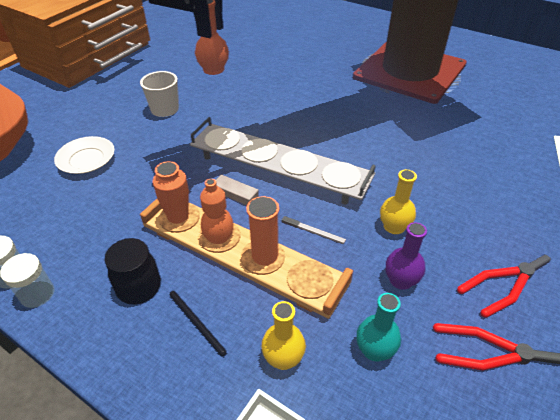

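The scene view shows blank a hanging upright in the gripper at (211,55), with the rack's far-left seat (222,140) beneath. I'll lower it.

Emit:
play_rows(
  rows=[
    [[0,0,-15,0,0,0],[0,0,-35,0,0,0],[0,0,-60,0,0,0],[0,0,-85,0,0,0],[0,0,-105,0,0,0],[0,0,-118,0,0,0],[0,0,-127,0,0,0],[0,0,-133,0,0,0],[0,0,-136,0,0,0],[0,0,-138,0,0,0],[0,0,-139,0,0,0],[0,0,-139,0,0,0]],
  ],
)

```text
clock: 7.7
tool_pos: [0.4807, -0.1827, 0.1012]
eef_rot: [3.135, 0.199, 0.002]
ft_force: [-0.7, 0.5, -1.4]
finger_gap: 0.0237
```

Emit:
play_rows(
  rows=[
    [[0,0,0,0,0,0],[0,0,-0.5,0,0,0],[0,0,-1,0,0,0],[0,0,-1,0,0,0]],
  ],
)

```text
clock: 8.03
tool_pos: [0.4802, -0.1827, 0.0997]
eef_rot: [3.135, 0.199, 0.0]
ft_force: [0.0, 0.5, -2.1]
finger_gap: 0.0238
```

Emit:
play_rows(
  rows=[
    [[0,0,-0.5,0,0,0],[0,0,-1,0,0,0],[0,0,-1.5,0,0,0],[0,0,-1.5,0,0,0]],
  ],
)

```text
clock: 8.37
tool_pos: [0.4812, -0.183, 0.0993]
eef_rot: [3.134, 0.199, 0.003]
ft_force: [-1.3, 0.2, 5.3]
finger_gap: 0.0239
```

Emit:
play_rows(
  rows=[
    [[0,0,0.5,0,0,0],[0,0,1,0,0,0],[0,0,1,0,0,0],[0,0,1,0,0,0],[0,0,1,0,0,0],[0,0,1,0,0,0],[0,0,1,0,0,0],[0,0,1,0,0,0],[0,0,1,0,0,0],[0,0,1,0,0,0],[0,0,1,0,0,0]],
  ],
  hand=1,
)

```text
clock: 9.28
tool_pos: [0.4802, -0.1825, 0.099]
eef_rot: [-3.135, -0.199, 0.0]
ft_force: [0.2, -0.3, -0.5]
finger_gap: 0.0845
```

Emit:
play_rows(
  rows=[
    [[0,0,5,0,0,0],[0,0,20,0,0,0],[0,0,45,0,0,0],[0,0,70,0,0,0],[0,0,95,0,0,0],[0,0,115,0,0,0],[0,0,130,0,0,0],[0,0,138,0,0,0],[0,0,140.5,0,0,0],[0,0,140.5,0,0,0]],
  ],
)

```text
clock: 10.12
tool_pos: [0.4804, -0.1826, 0.2399]
eef_rot: [3.135, 0.199, 0.001]
ft_force: [1.0, -0.4, -0.2]
finger_gap: 0.0869
```

Emit:
play_rows(
  rows=[
    [[8,10,0,0,0,0],[25,31,0,0,0,0],[50,61,0,0,0,-0.02],[75,92,0,0,0,-0.04],[100,123,0,0,0,-0.04],[123,151,0,0,0,-0.04],[143,176,0,0,0,-0.04],[160,197,0,0,0,-0.04],[172,212,0,0,0,-0.04],[180,221,0,0,0,-0.04],[182,224,0,0,0,-0.04],[182,224,0,0,0,-0.04]],
  ],
)

```text
clock: 11.12
tool_pos: [0.6619, 0.0423, 0.2381]
eef_rot: [-3.138, -0.138, 0.003]
ft_force: [0.1, -0.5, 0.4]
finger_gap: 0.0871
```

```bash
python3 look.py 2 scene top; python3 - <<'E'
from h import *
from scipy.spatial.transform import Rotation as R
s=r.get_state(); im=viewer.grab_frame("wrist"); k=viewer.calibration("wrist")
M=np.eye(4);M[:3,:3]=R.from_rotvec(s["eef_rot"]).as_matrix();M[:3,3]=s["tool_pos"]
P=np.linalg.inv(M@np.array(k["T_tool_cam"])); f=210/np.tan(np.radians(k["fovy"]/2))
p=P@[.662,.041,.126,1]; uv=(k["cx"]+f*p[0]/p[2],k["cy"]+f*p[1]/p[2]); print(uv)
cv2.drawMarker(im,(int(uv[0]),int(uv[1])),(0,255,0),0,8)
a=im[130:290,180:380,::-1]; t=cv2.imread("pics/top_2.png")[240:360,180:480]; c=cv2.imread("pics/scene_2.png")[90:210,170:400]
o=np.zeros((560,800,3),np.uint8); 
for q,x,y,z in((a,0,0,1.6),(c,330,0,2),(t,0,260,2.4)):
    q=cv2.resize(q,None,fx=z,fy=z,interpolation=cv2.INTER_CUBIC); h,w=min(q.shape[0],560-y),min(q.shape[1],800-x); o[y:y+h,x:x+w]=q[:h,:w]
cv2.imwrite("pics/c2.png",o)
E
```

```text
{'clock': np.float64(11.2167), 'tool_pos': array([0.6616, 0.0408, 0.2389]), 'eef_rot': array([ 3.1384e+00,  1.3580e-01, -2.1000e-03]), 'ft_force': array([ 0.0884, -0.7182, -1.0081]), 'finger_gap': np.float64(0.0869)}
(np.float64(280.54177835154854), np.float64(199.27106217433885))
```

View pics/c2.png

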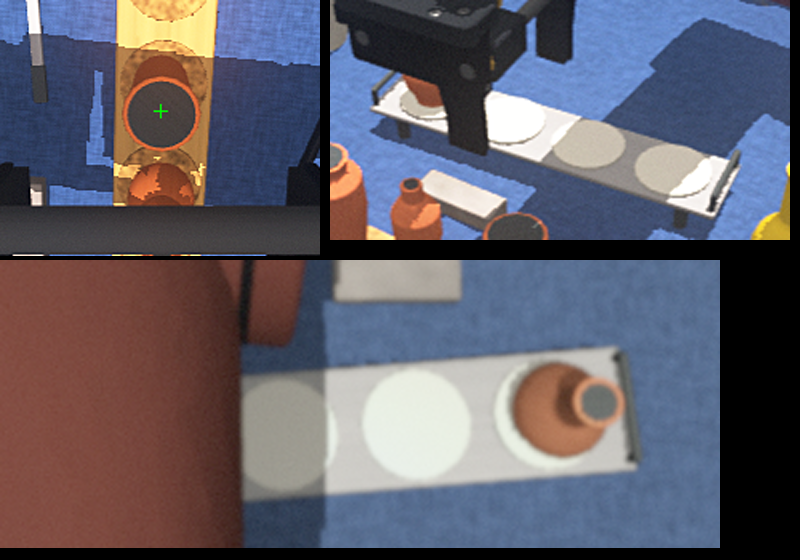

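The combined crop shows the wrist view with rim b at (161,114) against the marker at (161,111), which is under 2 mm off. Blank a stands upright on the right-hand seat (top-view rim at about (600,402)). Next is blank b.

Emit:
play_rows(
  rows=[
    [[0,0,-20,0,0,0],[0,-1,-42,0,0,0],[0,-1,-65,0,0,0],[0,-1,-88,0,0,0],[0,-1,-108,0,0,0],[0,-1,-126,0,0,0],[0,-1,-140,0,0,0],[0,-1,-150,0,0,0],[0,-1,-157,0,0,0],[0,-1,-160,0,0,0],[0,-1,-160,0,0,0]],
  ],
)

```text
clock: 12.18
tool_pos: [0.6622, 0.0403, 0.0794]
eef_rot: [3.139, 0.136, -0.0]
ft_force: [-0.9, 1.0, -0.6]
finger_gap: 0.0873
```

Emit:
play_rows(
  rows=[
    [[0,0,0,0,0,0],[0,0,0,0,0,0],[0,0,0,0,0,0],[0,0,0,0,0,0],[0,0,0,0,0,0],[0,0,0,0,0,0],[0,0,0,0,0,0],[0,0,0,0,0,0],[0,0,0,0,0,0],[0,0,0,0,0,0],[0,0,0,0,0,0],[0,0,0,0,0,0]],
  ],
  hand=-1,
)

```text
clock: 13.18
tool_pos: [0.6623, 0.0405, 0.0796]
eef_rot: [-3.139, -0.137, -0.0]
ft_force: [0.1, 0.3, -0.5]
finger_gap: 0.0415
```

Emit:
play_rows(
  rows=[
    [[0,0,2,0,0,0],[0,0,8,0,0,0],[0,0,20,0,0,0],[0,0,38,0,0,0],[0,0,60,0,0,0],[0,0,85,0,0,0],[0,0,110,0,0,0],[0,0,130,0,0,0],[0,0,143,0,0,0],[0,0,149,0,0,0],[0,0,150,0,0,0],[0,0,150,0,0,0]],
  ],
)

```text
clock: 14.18
tool_pos: [0.6619, 0.0405, 0.229]
eef_rot: [-3.139, -0.137, 0.001]
ft_force: [-0.1, 0.7, -2.2]
finger_gap: 0.0412
```

Emit:
play_rows(
  rows=[
    [[-8,-6,0,0,0,0],[-26,-19,0,0,0,0.01],[-50,-37,0,0,0,0.02],[-76,-57,0,0,0,0.03],[-102,-76,0,0,0,0.04],[-127,-95,0,0,0,0.04],[-149,-111,0,0,0,0.04],[-167,-125,0,0,0,0.04],[-181,-135,0,0,0,0.04],[-190,-141,0,0,0,0.04],[-192,-143,0,0,0,0.04],[-192,-143,0,0,0,0.04]],
  ],
)

```text
clock: 15.18
tool_pos: [0.4696, -0.1027, 0.2289]
eef_rot: [-3.135, -0.197, 0.001]
ft_force: [0.6, 0.1, -2.2]
finger_gap: 0.0419
```

Emit:
play_rows(
  rows=[
    [[0,0,-15,0,0,0],[0,0,-35,0,0,0],[0,0,-60,0,0,0],[0,0,-85,0,0,0],[0,0,-105,0,0,0],[0,0,-118,0,0,0],[0,0,-127,0,0,0],[0,0,-133,0,0,0],[0,0,-136,0,0,0],[0,0,-138,0,0,0],[0,0,-139,0,0,0],[0,0,-139,0,0,0]],
  ],
)

```text
clock: 16.18
tool_pos: [0.4708, -0.1027, 0.0912]
eef_rot: [3.135, 0.199, 0.002]
ft_force: [0.3, -0.2, -2.4]
finger_gap: 0.0417
```

Emit:
play_rows(
  rows=[
    [[0,0,-0.5,0,0,0],[0,0,-1,0,0,0],[0,0,-1.5,0,0,0],[0,0,-1.5,0,0,0]],
  ],
)

```text
clock: 16.52
tool_pos: [0.4706, -0.1027, 0.0895]
eef_rot: [3.135, 0.199, 0.002]
ft_force: [0.3, -0.1, 0.1]
finger_gap: 0.0417
```

Emit:
play_rows(
  rows=[
    [[0,0,0,0,0,0],[0,0,0,0,0,0],[0,0,0,0,0,0],[0,0,0,0,0,0],[0,0,0,0,0,0],[0,0,0,0,0,0],[0,0,0,0,0,0],[0,0,0,0,0,0],[0,0,0,0,0,0],[0,0,0,0,0,0],[0,0,0,0,0,0]],
  ],
  hand=1,
)

```text
clock: 17.43
tool_pos: [0.4702, -0.1025, 0.089]
eef_rot: [3.135, 0.199, -0.0]
ft_force: [0.3, 0.0, 1.5]
finger_gap: 0.0873
```

Emit:
play_rows(
  rows=[
    [[0,0,5,0,0,0],[0,0,20,0,0,0],[0,0,45,0,0,0],[0,0,70,0,0,0],[0,0,95,0,0,0],[0,0,118,0,0,0],[0,0,136,0,0,0],[0,0,147,0,0,0],[0,0,150.5,0,0,0],[0,0,150.5,0,0,0]],
  ],
)

```text
clock: 18.27
tool_pos: [0.4706, -0.1027, 0.2403]
eef_rot: [3.135, 0.199, 0.002]
ft_force: [-0.5, 0.7, -0.5]
finger_gap: 0.0869
```

Emit:
play_rows(
  rows=[
    [[9,3,0,0,0,0],[27,8,0,0,0,0],[52,16,0,0,0,-0.02],[79,25,0,0,0,-0.04],[105,33,0,0,0,-0.04],[131,41,0,0,0,-0.04],[155,48,0,0,0,-0.04],[174,54,0,0,0,-0.04],[189,59,0,0,0,-0.04],[197,61,0,0,0,-0.04],[199,62,0,0,0,-0.04],[199,62,0,0,0,-0.04]],
  ],
)

```text
clock: 19.27
tool_pos: [0.6688, -0.0401, 0.2378]
eef_rot: [-3.138, -0.137, 0.004]
ft_force: [-1.1, -0.3, 0.3]
finger_gap: 0.0873
```

```bash
python3 look.py 3 scene top; python3 - <<'E'
from h import *
from scipy.spatial.transform import Rotation as R
s=r.get_state(); im=viewer.grab_frame("wrist"); k=viewer.calibration("wrist")
M=np.eye(4);M[:3,:3]=R.from_rotvec(s["eef_rot"]).as_matrix();M[:3,3]=s["tool_pos"]
P=np.linalg.inv(M@np.array(k["T_tool_cam"])); f=210/np.tan(np.radians(k["fovy"]/2))
p=P@[.669,-.041,.136,1]; uv=(k["cx"]+f*p[0]/p[2],k["cy"]+f*p[1]/p[2]); print(uv)
cv2.drawMarker(im,(int(uv[0]),int(uv[1])),(0,255,0),0,8)
a=im[130:290,180:380,::-1]; t=cv2.imread("pics/top_3.png")[240:360,180:480]; c=cv2.imread("pics/scene_3.png")[70:210,170:400]
o=np.zeros((560,800,3),np.uint8); 
for q,x,y,z in((a,0,0,1.6),(c,330,0,2),(t,0,285,2.3)):
    q=cv2.resize(q,None,fx=z,fy=z,interpolation=cv2.INTER_CUBIC); h,w=min(q.shape[0],560-y),min(q.shape[1],800-x); o[y:y+h,x:x+w]=q[:h,:w]
cv2.imwrite("pics/c3.png",o)
E
```

```text
{'clock': np.float64(19.3667), 'tool_pos': array([ 0.6685, -0.0407,  0.2388]), 'eef_rot': array([-3.1385e+00, -1.3620e-01,  2.2000e-03]), 'ft_force': array([ 0.8497, -0.309 ,  0.9716]), 'finger_gap': np.float64(0.0869)}
(np.float64(280.66016235813976), np.float64(202.70383442503646))
```

View pics/c3.png

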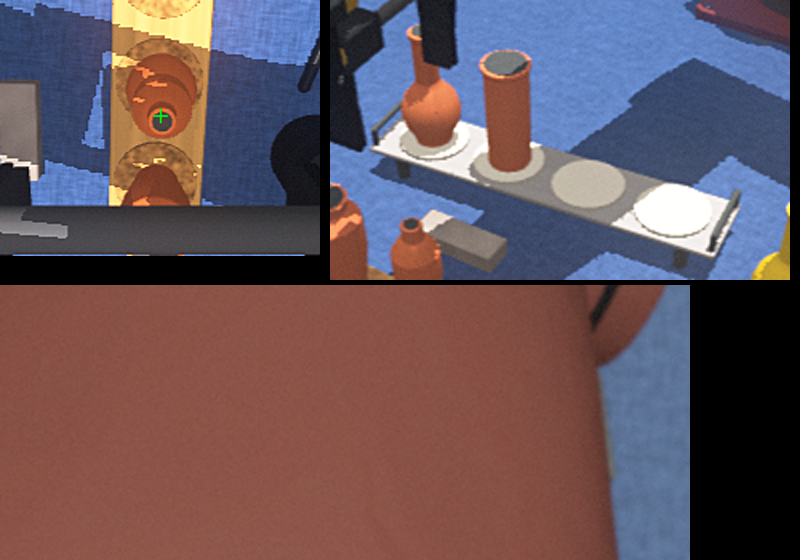

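Blanks a and b stand upright on seats at scene-crop (435,140) and (508,160). The wrist view puts c's spout at (161,121) against the marker at (161,116), so I'll shift 2 mm in -y and grip.

Emit:
play_rows(
  rows=[
    [[0,-2,-20,0,0,0],[0,-2,-42,0,0,0],[0,-2,-65,0,0,0],[0,-2,-88,0,0,0],[0,-2,-108,0,0,0],[0,-2,-126,0,0,0],[0,-2,-140,0,0,0],[0,-2,-150,0,0,0],[0,-2,-157,0,0,0],[0,-2,-159,0,0,0],[0,-2,-159,0,0,0]],
  ],
)

```text
clock: 20.33
tool_pos: [0.6692, -0.0426, 0.0806]
eef_rot: [-3.139, -0.136, -0.0]
ft_force: [-0.3, -1.4, -0.9]
finger_gap: 0.087
```

Emit:
play_rows(
  rows=[
    [[0,0,0,0,0,0],[0,0,0,0,0,0],[0,0,0,0,0,0],[0,0,0,0,0,0],[0,0,0,0,0,0],[0,0,0,0,0,0],[0,0,0,0,0,0],[0,0,0,0,0,0],[0,0,0,0,0,0],[0,0,0,0,0,0],[0,0,0,0,0,0],[0,0,0,0,0,0]],
  ],
  hand=-1,
)

```text
clock: 21.33
tool_pos: [0.6692, -0.0425, 0.0805]
eef_rot: [3.139, 0.137, 0.0]
ft_force: [-0.3, 0.8, 1.4]
finger_gap: 0.0348
```

Emit:
play_rows(
  rows=[
    [[0,0,2,0,0,0],[0,0,8,0,0,0],[0,0,20,0,0,0],[0,0,38,0,0,0],[0,0,60,0,0,0],[0,0,85,0,0,0],[0,0,110,0,0,0],[0,0,130,0,0,0],[0,0,143,0,0,0],[0,0,149,0,0,0],[0,0,150,0,0,0],[0,0,150,0,0,0]],
  ],
)

```text
clock: 22.33
tool_pos: [0.6689, -0.0425, 0.2301]
eef_rot: [-3.138, -0.137, 0.001]
ft_force: [0.0, -0.5, -0.9]
finger_gap: 0.0349
```

Emit:
play_rows(
  rows=[
    [[-9,1,0,0,0,0],[-28,3,0,0,0,0.01],[-55,5,0,0,0,0.02],[-83,8,0,0,0,0.03],[-111,10,0,0,0,0.04],[-138,13,0,0,0,0.04],[-163,15,0,0,0,0.04],[-183,17,0,0,0,0.04],[-198,18,0,0,0,0.04],[-207,19,0,0,0,0.04],[-210,19,0,0,0,0.04],[-210,19,0,0,0,0.04]],
  ],
)

```text
clock: 23.33
tool_pos: [0.4587, -0.0234, 0.2298]
eef_rot: [-3.135, -0.199, 0.001]
ft_force: [0.8, -0.1, -1.1]
finger_gap: 0.035
```

Emit:
play_rows(
  rows=[
    [[0,0,-15,0,0,0],[0,0,-35,0,0,0],[0,0,-60,0,0,0],[0,0,-85,0,0,0],[0,0,-105,0,0,0],[0,0,-118,0,0,0],[0,0,-127,0,0,0],[0,0,-133,0,0,0],[0,0,-136,0,0,0],[0,0,-138,0,0,0],[0,0,-139,0,0,0],[0,0,-139,0,0,0]],
  ],
)

```text
clock: 24.33
tool_pos: [0.4598, -0.0236, 0.0921]
eef_rot: [3.135, 0.199, 0.002]
ft_force: [-1.0, -0.1, -2.2]
finger_gap: 0.035
```

Emit:
play_rows(
  rows=[
    [[0,0,-0.5,0,0,0],[0,0,-1,0,0,0],[0,0,-1.5,0,0,0],[0,0,-1.5,0,0,0]],
  ],
)

```text
clock: 24.67
tool_pos: [0.4596, -0.0236, 0.0905]
eef_rot: [3.135, 0.199, 0.001]
ft_force: [0.8, -0.2, -0.2]
finger_gap: 0.0349
```

Emit:
play_rows(
  rows=[
    [[0,0,-0.5,0,0,0],[0,0,-0.5,0,0,0],[0,0,-0.5,0,0,0],[0,0,-0.5,0,0,0],[0,0,-0.5,0,0,0],[0,0,-0.5,0,0,0],[0,0,-0.5,0,0,0],[0,0,-0.5,0,0,0],[0,0,-0.5,0,0,0],[0,0,-0.5,0,0,0],[0,0,-0.5,0,0,0],[0,0,-0.5,0,0,0]],
  ],
  hand=1,
)

```text
clock: 25.67
tool_pos: [0.4592, -0.0235, 0.0895]
eef_rot: [3.135, 0.199, -0.0]
ft_force: [-0.9, -0.6, -0.0]
finger_gap: 0.087
```

Emit:
play_rows(
  rows=[
    [[0,0,5,0,0,0],[0,0,20,0,0,0],[0,0,45,0,0,0],[0,0,70,0,0,0],[0,0,95,0,0,0],[0,0,118,0,0,0],[0,0,136,0,0,0],[0,0,147,0,0,0],[0,0,150,0,0,0],[0,0,150,0,0,0]],
  ],
)

```text
clock: 26.5
tool_pos: [0.4596, -0.0236, 0.2402]
eef_rot: [3.135, 0.199, 0.002]
ft_force: [0.2, -0.3, -0.8]
finger_gap: 0.0869
```

Emit:
play_rows(
  rows=[
    [[9,-4,0,0,0,0],[28,-13,0,0,0,-0.01],[55,-26,0,0,0,-0.02],[84,-39,0,0,0,-0.04],[112,-53,0,0,0,-0.04],[140,-66,0,0,0,-0.04],[165,-77,0,0,0,-0.04],[186,-87,0,0,0,-0.04],[202,-95,0,0,0,-0.04],[211,-99,0,0,0,-0.04],[213,-100,0,0,0,-0.04],[213,-100,0,0,0,-0.04]],
  ],
)

```text
clock: 27.5
tool_pos: [0.672, -0.1238, 0.2368]
eef_rot: [-3.138, -0.136, 0.005]
ft_force: [0.1, -0.0, -0.7]
finger_gap: 0.0873
```

```bash
python3 look.py 4 scene top; python3 - <<'E'
from h import *
from scipy.spatial.transform import Rotation as R
s=r.get_state(); im=viewer.grab_frame("wrist"); k=viewer.calibration("wrist")
M=np.eye(4);M[:3,:3]=R.from_rotvec(s["eef_rot"]).as_matrix();M[:3,3]=s["tool_pos"]
P=np.linalg.inv(M@np.array(k["T_tool_cam"])); f=210/np.tan(np.radians(k["fovy"]/2))
p=P@[.6724,-.1225,.124,1]; uv=(k["cx"]+f*p[0]/p[2],k["cy"]+f*p[1]/p[2]); print(uv)
cv2.drawMarker(im,(int(uv[0]),int(uv[1])),(0,255,0),0,8)
a=im[130:290,180:380,::-1]; t=cv2.imread("pics/top_4.png")[240:360,180:480]; c=cv2.imread("pics/scene_4.png")[70:210,170:400]
o=np.zeros((560,800,3),np.uint8); 
for q,x,y,z in((a,0,0,1.6),(c,330,0,2),(t,0,285,2.3)):
    q=cv2.resize(q,None,fx=z,fy=z,interpolation=cv2.INTER_CUBIC); h,w=min(q.shape[0],560-y),min(q.shape[1],800-x); o[y:y+h,x:x+w]=q[:h,:w]
cv2.imwrite("pics/c4.png",o)
E
```

```text
{'clock': np.float64(27.6), 'tool_pos': array([ 0.6715, -0.1232,  0.238 ]), 'eef_rot': array([-3.1378, -0.1367,  0.0036]), 'ft_force': array([-0.7654,  0.7025, -0.0443]), 'finger_gap': np.float64(0.087)}
(np.float64(281.28126520678035), np.float64(198.57618867365923))
```

View pics/c4.png

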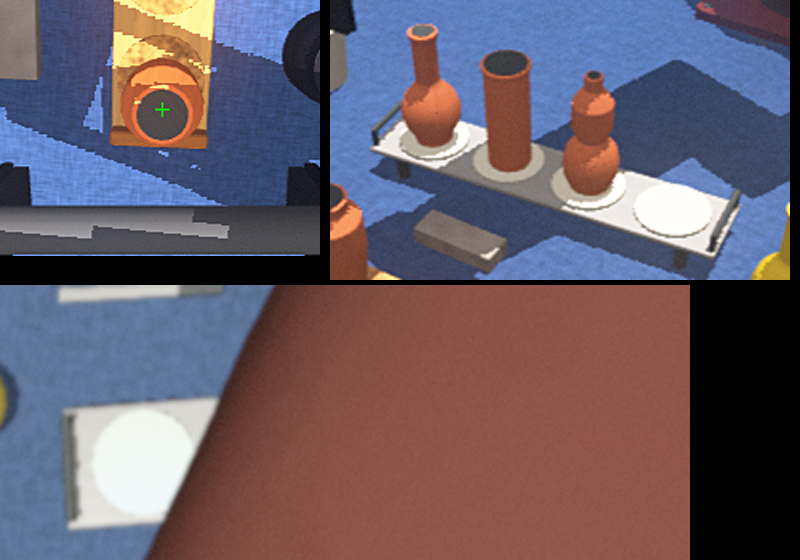

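Blanks a, b and c stand upright on seats. Jar d's rim is at wrist crop (162,115) against the marker at (162,110), so d is at y≈-0.126. I'll shift -2 mm and grip.

Emit:
play_rows(
  rows=[
    [[0,-2,-20,0,0,0],[0,-2,-42,0,0,0],[0,-2,-65,0,0,0],[0,-2,-88,0,0,0],[0,-2,-110,0,0,0],[0,-2,-130,0,0,0],[0,-2,-145,0,0,0],[0,-2,-156,0,0,0],[0,-2,-163,0,0,0],[0,-2,-165,0,0,0],[0,-2,-165,0,0,0]],
  ],
)

```text
clock: 28.57
tool_pos: [0.6723, -0.1255, 0.0747]
eef_rot: [3.139, 0.137, 0.0]
ft_force: [-0.5, -0.4, 0.2]
finger_gap: 0.0871
```

Emit:
play_rows(
  rows=[
    [[0,0,0,0,0,0],[0,0,0,0,0,0],[0,0,0,0,0,0],[0,0,0,0,0,0],[0,0,0,0,0,0],[0,0,0,0,0,0],[0,0,0,0,0,0],[0,0,0,0,0,0],[0,0,0,0,0,0],[0,0,0,0,0,0],[0,0,0,0,0,0],[0,0,0,0,0,0]],
  ],
  hand=-1,
)

```text
clock: 29.57
tool_pos: [0.6724, -0.1255, 0.0747]
eef_rot: [3.139, 0.137, 0.001]
ft_force: [0.2, 0.1, 0.6]
finger_gap: 0.0493
```

Emit:
play_rows(
  rows=[
    [[0,0,2,0,0,0],[0,0,8,0,0,0],[0,0,20,0,0,0],[0,0,38,0,0,0],[0,0,60,0,0,0],[0,0,85,0,0,0],[0,0,110,0,0,0],[0,0,130,0,0,0],[0,0,143,0,0,0],[0,0,149,0,0,0],[0,0,150,0,0,0],[0,0,150,0,0,0]],
  ],
)

```text
clock: 30.57
tool_pos: [0.6718, -0.1254, 0.2239]
eef_rot: [-3.138, -0.137, 0.001]
ft_force: [-0.1, 0.0, -2.2]
finger_gap: 0.0496
```

Emit:
play_rows(
  rows=[
    [[-9,7,0,0,0,0],[-29,23,0,0,0,0.01],[-56,46,0,0,0,0.02],[-86,70,0,0,0,0.03],[-116,94,0,0,0,0.04],[-145,118,0,0,0,0.04],[-172,140,0,0,0,0.04],[-194,157,0,0,0,0.04],[-210,171,0,0,0,0.04],[-220,179,0,0,0,0.04],[-223,181,0,0,0,0.04],[-223,181,0,0,0,0.04]],
  ],
)

```text
clock: 31.57
tool_pos: [0.4487, 0.0557, 0.2239]
eef_rot: [3.135, 0.201, -0.001]
ft_force: [0.7, -0.0, -0.6]
finger_gap: 0.0497
```

Emit:
play_rows(
  rows=[
    [[0,0,-15,0,0,0],[0,0,-35,0,0,0],[0,0,-60,0,0,0],[0,0,-85,0,0,0],[0,0,-105,0,0,0],[0,0,-118,0,0,0],[0,0,-127,0,0,0],[0,0,-133,0,0,0],[0,0,-136,0,0,0],[0,0,-138,0,0,0],[0,0,-139,0,0,0],[0,0,-139,0,0,0]],
  ],
)

```text
clock: 32.57
tool_pos: [0.4498, 0.0554, 0.0861]
eef_rot: [3.135, 0.199, 0.002]
ft_force: [0.1, 0.0, -3.3]
finger_gap: 0.0489
```

Emit:
play_rows(
  rows=[
    [[0,0,-0.5,0,0,0],[0,0,-1,0,0,0],[0,0,-1.5,0,0,0],[0,0,-1.5,0,0,0]],
  ],
)

```text
clock: 32.9
tool_pos: [0.4497, 0.0555, 0.0847]
eef_rot: [3.135, 0.2, 0.002]
ft_force: [-0.2, 0.2, 1.0]
finger_gap: 0.0493
```

Touching. I'll release, lift, and move clear.

Emit:
play_rows(
  rows=[
    [[0,0,0,0,0,0],[0,0,0,0,0,0],[0,0,0,0,0,0],[0,0,0,0,0,0],[0,0,0,0,0,0],[0,0,0,0,0,0],[0,0,0,0,0,0],[0,0,0,0,0,0],[0,0,0,0,0,0],[0,0,0,0,0,0],[0,0,0,0,0,0]],
  ],
  hand=1,
)

```text
clock: 33.82
tool_pos: [0.4492, 0.0555, 0.084]
eef_rot: [-3.135, -0.199, 0.0]
ft_force: [-0.4, -0.3, 0.5]
finger_gap: 0.0866
```

Emit:
play_rows(
  rows=[
    [[0,0,5,0,0,0],[0,0,20,0,0,0],[0,0,45,0,0,0],[0,0,70,0,0,0],[0,0,95,0,0,0],[0,0,118,0,0,0],[0,0,138,0,0,0],[0,0,150,0,0,0],[0,0,155,0,0,0],[0,0,155,0,0,0]],
  ],
)

```text
clock: 34.65
tool_pos: [0.4498, 0.0555, 0.2401]
eef_rot: [3.135, 0.199, 0.003]
ft_force: [1.1, 0.2, -1.3]
finger_gap: 0.0868
```

Emit:
play_rows(
  rows=[
    [[0,10,0,0,0,0],[0,35,0,0,0,0],[0,65,0,0,0,0],[0,95,0,0,0,0],[0,125,0,0,0,0],[0,155,0,0,0,0],[0,185,0,0,0,0],[0,215,0,0,0,0],[0,240,0,0,0,0],[0,260,0,0,0,0],[0,270,0,0,0,0],[0,270,0,0,0,0]],
  ],
)

```text
clock: 35.65
tool_pos: [0.4478, 0.3271, 0.2371]
eef_rot: [3.134, 0.203, -0.005]
ft_force: [-0.3, -0.4, 0.5]
finger_gap: 0.087
```

```bash
python3 look.py 5 scene top; python3 - <<'E'
from h import *
t=cv2.imread("pics/top_5.png"); c=cv2.imread("pics/scene_5.png")
o=np.vstack([cv2.resize(t[255:360,190:460],(800,311),interpolation=2),cv2.resize(c[60:215,170:400],(416,280),interpolation=2).copy() if 0 else np.hstack([cv2.resize(c[60:215,170:400],(416,280),interpolation=2),cv2.resize(t,(384,280))])])
cv2.imwrite("pics/c5.png",o)
E
```

```text
{'clock': np.float64(35.75), 'tool_pos': array([0.4485, 0.325 , 0.2378]), 'eef_rot': array([ 3.1338,  0.2004, -0.0032]), 'ft_force': array([-0.6641,  0.0051, -0.0292]), 'finger_gap': np.float64(0.0872)}
```

View pics/c5.png

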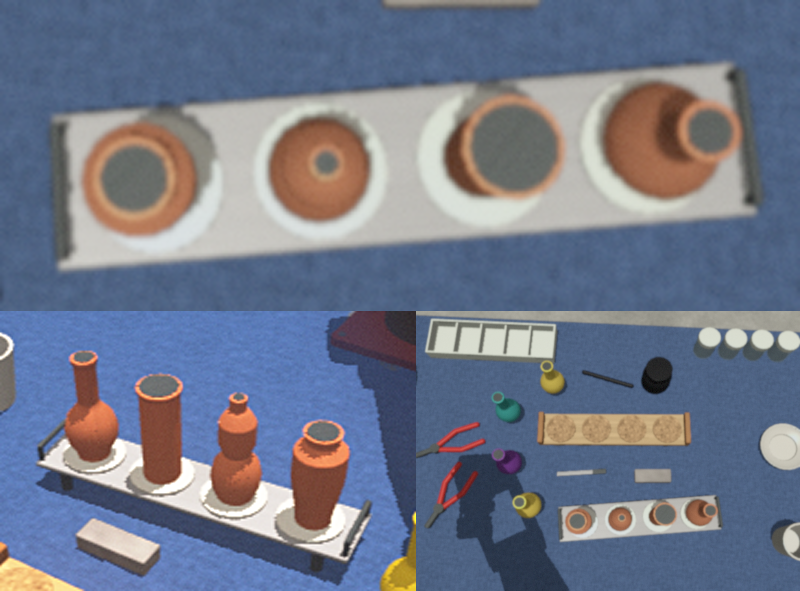

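The crop shows all four upright on the rack, left to right d(135,179), c(326,163), b(515,145), a(709,131), with the board empty. I'll check the offsets from the seat centres numerically.

```bash
python3 - <<'E'
from h import *
S=dict(d=(.4477,.0533),c=(.458,-.0258),b=(.4684,-.1055),a=(.4788,-.185))
for k,u,v,z in(("d",135,179,.134),("c",326,163,.146),("b",515,145,.136),("a",709,131,.146)):
    print(k,np.round((ray("top",u/2.963+189.7,v/2.963+254.7,z)[:2]-S[k])*1000,1))
E
```

```text
d [0.6 2.1]
c [0.6 1.3]
b [2.1 0.9]
a [1.1 1. ]
```

All are within about 2 mm of their seat centres, so I'll hand in.

```bash
python3 -c "
from bench import r
print(r.job_done(), r.get_state()['clock'])"
```

```text
the job is handed in; nothing more can be done
the job is handed in; nothing more can be done
```

All four copper blanks are on the firing rack in reverse order: from the left as seen from the robot they stand d, c, b, a; on the board they stood a, b, c, d. I handed the job in at about 36 s.

- **Placement:** the last top and scene pictures show every blank upright on its own seat. Measured from the top camera, each is within about 2 mm of its seat centre. The board is empty.
- **Robot:** the gripper was open and well clear of everything. The forces reported after each move stayed around 5 N or less.
- **Disagreements:** the top and scene cameras differed by about 5 mm in y, so I averaged them. The wrist camera then showed b about 1.5 mm, c about 2.5 mm and d about 3 mm further in -y than that average. I corrected most of each offset before gripping, and no check failed.

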